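Lay the drinks tray: slide the coasters into their wells and stand a cup on each

TASK

Lay the drinks tray for the guests: press on each coaster that lies loose on it and slide it along the tray, without lifting it off, into a round well of its own until it lies flat on the bottom; once all the coasters are home, stand one steel cup upright in the middle of every coaster. There may be more wells and cups than coasters; do not disturb the other things on the worktop.

Things in the scene. Friction and masses are not known exactly. Their poses are not given: they have to be found in the camera images.
- drinks_tray: wooden tray, fixed, 232 (x) x 466 (y) mm; origin: centre of its underside, x away from the robot, y along it. Flat deck 12 mm above the origin; rim round it 9 mm wide, top at 22 mm; brass bar handle (top at 52 mm) on each short end. Four cork-lined round wells, 100.5 mm across, 4 mm deep, in a row along the near side: x = -51, y = -168, -56, +56, +168 mm; the far half of the deck is flat
- well_1 (a point): centre of the floor of well 1 of the tray (4 mm below the deck, 8 mm above the tray's underside; wells 1 to 4 run from the tray's -y end to its +y end)
- well_2 (a point): centre of the floor of well 2 of the tray (4 mm below the deck, 8 mm above the tray's underside; wells 1 to 4 run from the tray's -y end to its +y end)
- well_3 (a point): centre of the floor of well 3 of the tray (4 mm below the deck, 8 mm above the tray's underside; wells 1 to 4 run from the tray's -y end to its +y end)
- well_4 (a point): centre of the floor of well 4 of the tray (4 mm below the deck, 8 mm above the tray's underside; wells 1 to 4 run from the tray's -y end to its +y end)
- coaster_1: round dark leather and cork coaster, 97 mm across (too wide to grip), 6 mm thick, 45 g, loose, lying flat on the far half of the deck, which is lacquered: its felt underside slides easily (friction 0.25); may be absent; origin at the centre of its underside, z is its upward axis. In a well its top stands 2 mm above the deck
- coaster_2: round dark leather and cork coaster, 97 mm across (too wide to grip), 6 mm thick, 45 g, loose, lying flat on the far half of the deck, which is lacquered: its felt underside slides easily (friction 0.25); may be absent; origin at the centre of its underside, z is its upward axis. In a well its top stands 2 mm above the deck
- coaster_3: round dark leather and cork coaster, 97 mm across (too wide to grip), 6 mm thick, 45 g, loose, lying flat on the far half of the deck, which is lacquered: its felt underside slides easily (friction 0.25); may be absent; origin at the centre of its underside, z is its upward axis. In a well its top stands 2 mm above the deck
- coaster_4: round dark leather and cork coaster, 97 mm across (too wide to grip), 6 mm thick, 45 g, loose, lying flat on the far half of the deck, which is lacquered: its felt underside slides easily (friction 0.25); may be absent; origin at the centre of its underside, z is its upward axis. In a well its top stands 2 mm above the deck
- steel_cup_1: plain polished steel shot cup, open at the top, 47 mm across the mouth, 40 mm at the foot, 82 mm tall, about 120 g, standing upright on the worktop beside one end of the tray; origin at the centre of its underside, z up
- steel_cup_2: plain polished steel shot cup, open at the top, 47 mm across the mouth, 40 mm at the foot, 82 mm tall, about 120 g, standing upright on the worktop beside one end of the tray; origin at the centre of its underside, z up
- steel_cup_3: plain polished steel shot cup, open at the top, 47 mm across the mouth, 40 mm at the foot, 82 mm tall, about 120 g, standing upright on the worktop beside one end of the tray; origin at the centre of its underside, z up
- steel_cup_4: plain polished steel shot cup, open at the top, 47 mm across the mouth, 40 mm at the foot, 82 mm tall, about 120 g, standing upright on the worktop beside one end of the tray; origin at the centre of its underside, z up
- brass_jigger: bystander: double-cone brass jigger, 43 mm across, 95 mm tall; origin at the centre of its underside
- lime: bystander: lime, 50 mm
- lemon: bystander: lemon, 57 mm
- bitters_bottle: bystander: small bottle with a black cap, 47 mm across, 115 mm tall
- pick_glass: bystander: small glass of cocktail picks behind the tray, 53 mm across, 101 mm tall. Wall cabinets hang over this back part of the worktop: underside 0.50 m up, doors from x = 0.62 m, their handles from x = 0.57 m and 0.6 m up
Things that resemble listed ones, but are neither listed nor needed, are in the scene too. Leave any white look-alike of the coaster_3 alone.

How it is judged:
By the outcome, as a careful person would: the job done as asked, in the order asked, and still so for the second after the job is handed in, with the robot touching nothing.
Of coaster_1, coaster_2, coaster_3, coaster_4 only 3 to 4 are there at a start; the rules pass over those that are not, and their reading is None.
At some moment in a run one of coaster_1, coaster_2, coaster_3, coaster_4 may be knocked a few centimetres aside while the robot is not near it.
Once in a run the grip may slacken for a moment while it holds something.
It also fails if it takes over 210 s, if anything falls off the work surface, if the arm or the gripper's body presses on something with over 40 N, if the wrist force passes 120 N, or if a joint passes its speed limit or range.

ROBOT

A 6-joint arm with a two-finger parallel gripper is mounted at the origin on a cart in front of the work surface, level with it; the furniture and walls round the work are solid. World frame = base frame: x ahead of the robot, y to its left, z up, the work surface at z = 0. Lengths are in m, angles in rad, forces in N, time in s.
With the tool pointing down it reaches from about 0.225 to 0.875 m from the base axis. Payload 3.4 kg.
Tool frame: the origin (TCP) lies between the finger pads; the fingertips stand 19 mm ahead of it and the grasp point (between the pads) is the TCP; z points along the fingers, y is the line along which they close (so a half turn about z gives the same grasp; the last joint's range is limited). The gripper opens to 85 mm and grips with 20 to 120 N. Pads are 22 mm wide; open, the fingers measure 114 mm over their backs; the gripper's body (76 mm by 85 mm) begins 54 mm behind the grasp point. The pads swing forward as they close: fully open they stand 13 mm farther back than shut.
Start: joints at [-1.27, 0.276, 1.505, -0, 1.361, -0.121], TCP at [0.235, -0.525, 0.25] pointing down, gripper open.
Joint ranges: [-2.89, 2.89], [-0.75, 2.08], [0.22, 2.7], [-1.18, 4.32], [0.11, 2.71], [-2.7, 2.7]. Speed limits (rad/s): [2.57, 2.57, 3.14, 3.14, 3.14, 3.14].

INTERFACE

Orientations are given as a unit quaternion [w, x, y, z].
In Python, from rig import get_state, imaging, ticket gives the robot as it stands. The module is installed in compiled form; this text tells all that it offers.
- The arm moves only by the shell command python3 -m inch 'ROWS' [FORCE]. ROWS is JSON, a list of rows, each an object with "claw": the opening, from -1 (shut) to 1 (fully open); "travel": the shift along the world's x, y, z in units of 200 mm (1.0 is 200 mm), a list of three; "turn": the turn about the world's z in units of 180 degrees (1.0 is 180 degrees). A call has 1 to 5 rows; each row is the pose to reach, as a shift and turn from the pose commanded when the call began, turning the shorter way round; what a row does not reach only later rows make up. A row lasts 1/10 s, in which the tool goes at most 50 mm and 8.59 degrees, less where a joint would pass 70% of its speed; a pose out of reach is approached as far as the arm can. A call with a number of a shift or a turn outside -1 to 1 is refused whole. A call with a gripper value outside its range is refused whole. The fingers move at their own pace and stop on an object; FORCE is the grip in N (left out, the last holds). Time passes only in rows, so rows that repeat a pose let the fingers close. It gives the time, the measured TCP pose, the force, the opening and the grip force at its end, in the units of the state.
- get_state(): the state, without advancing time (a new reading comes with each control period).
- imaging.get_image(name): name is "scene" or "top" or "wrist"; returns the picture (400x640x3 uint8, red, green, blue); there is no depth.
- imaging.camera_params(name): a dict with "camera_matrix" (3x3 intrinsics, pixels), "k1" (the pictures are not rectified: a ray, as slopes to the right and down, at radius r is drawn at 1 + k1 r^2 times it, then the intrinsics apply), "cam_to_world" (4x4, takes a point from camera to world coordinates); the wrist camera has in their place "T_tool_cam" (4x4, takes a point from camera to tool coordinates, whose origin is the TCP and whose axes are the flange's). Camera axes: x right, y down, z forward; pixel columns grow to the right and rows downward; lengths in m; the calibration is good to about 2 mm. A picture is of the moment at which its call begins: read the wrist's pose just before it. camera_params takes no time and is no camera call.
- ticket.sign_off(): hands the job in; it is judged then, once.
The state is a dict: "clock": time; "qpos": joint angles; "qd": joint speeds; "effort": joint torques, N m; "position": TCP position; "ee_rot": TCP orientation; "contact_force": force on the tool from outside, world axes, zero at the start; "moment": the same for the moment, N m; "width": finger opening in m; "gripper_force": force on a finger pad.
Only numpy, scipy, OpenCV 4.12 (cv2) and the standard library are available. Lean on these libraries where they do the work, as an engineer would, in place of code of your own. Each camera call takes 0.05 s, during which the arm holds its last target. There are 200 camera calls.

## Working session

There is one attempt and no reset: what is moved stays moved. The work goes in short steps, Python scripts to look and compute and a shell command to move; the robot and the scene stay as the last step left them, time stands still between calls to the robot, and variables do not carry over. Pictures are saved under pics/ and viewed, at most 17 in all, crops included, and the job is handed in when it is done.

```bash
mkdir -p pics; cat > h.py <<'E'
import numpy as np, cv2
from rig import get_state, imaging, ticket
from scipy.spatial.transform import Rotation as R
def cam(name):
    p=imaging.camera_params(name); K=np.array(p["camera_matrix"])
    if name=="wrist":
        s=get_state(); q=s["ee_rot"]; T=np.eye(4); T[:3,:3]=R.from_quat([q[1],q[2],q[3],q[0]]).as_matrix(); T[:3,3]=s["position"]
        T=T@np.array(p["T_tool_cam"])
    else: T=np.array(p["cam_to_world"])
    return K,p["k1"],T
def shot(name,fn=None):
    c=cam(name); im=np.array(imaging.get_image(name))
    if fn: cv2.imwrite("pics/"+fn,im[:,:,::-1])
    return im,c
def ray(c,uv):
    K,k1,T=c; uv=np.atleast_2d(np.array(uv,float))
    d=np.c_[(uv[:,0]-K[0,2])/K[0,0],(uv[:,1]-K[1,2])/K[1,1]]; s=d.copy()
    for _ in range(30): s=d/(1+k1*(s**2).sum(1,keepdims=True))
    return T[:3,3],np.c_[s,np.ones(len(s))]@T[:3,:3].T
def onz(c,uv,z):
    o,d=ray(c,uv); return o+d*((z-o[2])/d[:,2])[:,None]
def proj(c,P):
    K,k1,T=c; P=np.atleast_2d(np.array(P,float)); x=(P-T[:3,3])@T[:3,:3]; s=x[:,:2]/x[:,2:]
    s=s*(1+k1*(s**2).sum(1,keepdims=True)); return s*[K[0,0],K[1,1]]+[K[0,2],K[1,2]]
E
python3 - <<'E'
from h import *
np.set_printoptions(precision=3,suppress=True)
for n in("top","scene"):
    im,c=shot(n,n+"0.png"); print(c)
s=get_state(); print(s)
print(imaging.camera_params("wrist"))
E
```

```text
(array([[482.449,   0.   , 316.816],
       [  0.   , 482.449, 194.812],
       [  0.   ,   0.   ,   1.   ]]), -0.06884503438966844, array([[ 0.023, -0.99 ,  0.138,  0.34 ],
       [-1.   , -0.021,  0.02 ,  0.001],
       [-0.017, -0.138, -0.99 ,  1.61 ],
       [ 0.   ,  0.   ,  0.   ,  1.   ]]))
(array([[459.026,   0.   , 306.381],
       [  0.   , 459.026, 198.946],
       [  0.   ,   0.   ,   1.   ]]), 0.04048770023300368, array([[-0.827, -0.42 ,  0.373, -0.022],
       [-0.562,  0.607, -0.562,  0.921],
       [ 0.009, -0.675, -0.738,  1.246],
       [ 0.   ,  0.   ,  0.   ,  1.   ]]))
{'clock': 0.1, 'qpos': array([-1.27 ,  0.277,  1.506,  0.   ,  1.361, -0.121]), 'qd': array([-0.001, -0.   , -0.003,  0.001,  0.001,  0.001]), 'effort': array([  0.001, -41.77 , -24.641,  -0.   ,   0.006,   0.   ]), 'position': array([ 0.235, -0.524,  0.25 ]), 'ee_rot': array([-0.001,  0.978,  0.209, -0.   ]), 'contact_force': array([0.591, 0.139, 0.417]), 'moment': array([-0.01 , -0.019,  0.006]), 'gripper_force': 0.0, 'width': 0.08522309224429808}
{'camera_matrix': array([[354.102,   0.   , 313.5  ],
       [  0.   , 354.102, 198.538],
       [  0.   ,   0.   ,   1.   ]]), 'k1': -0.03969255074520195, 'T_tool_cam': array([[-0.   , -0.966, -0.26 ,  0.066],
       [ 1.   , -0.   ,  0.001,  0.   ],
       [-0.001, -0.26 ,  0.966, -0.124],
       [ 0.   ,  0.   ,  0.   ,  1.   ]])}
```

View pics/top0.png

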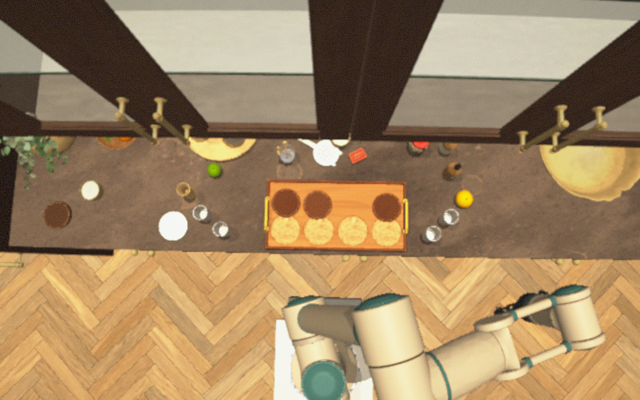

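View pics/scene0.png

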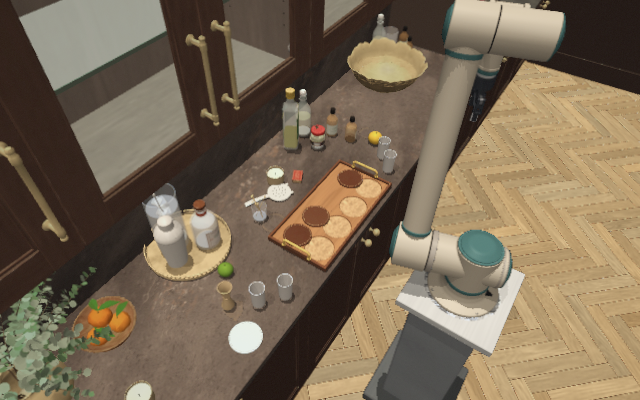

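The top view shows the tray at columns 266–406, with three dark coasters on its deck at (286,203), (318,205) and (387,207). Cup candidates are at (201,213), (221,230), (451,216) and (432,233). The dark disc at (57,214) is off the tray and the white disc at (173,226) is the look-alike, so I'll leave both alone. Next I'll measure and enlarge.

```bash
cat >> h.py <<'E'
TZ=0.012
def tray(c,im):
    h=cv2.cvtColor(im,cv2.COLOR_RGB2HSV)
    m=cv2.inRange(h,(5,110,120),(28,255,255)); m=cv2.morphologyEx(m,cv2.MORPH_CLOSE,np.ones((25,25)))
    m=cv2.morphologyEx(m,cv2.MORPH_OPEN,np.ones((15,15)))
    cs,_=cv2.findContours(m,cv2.RETR_EXTERNAL,cv2.CHAIN_APPROX_NONE)
    k=max((k for k in cs if 200<k[:,0,0].mean()<450 and k[:,0,1].mean()<300),key=cv2.contourArea)
    P=onz(c,k[:,0],0.022)[:,:2]
    return cv2.minAreaRect((P*1000).astype(np.float32))
def discs(c,im,z=0.018):
    h=cv2.cvtColor(im,cv2.COLOR_RGB2HSV)
    m=cv2.inRange(h,(0,60,20),(15,255,135)); m=cv2.morphologyEx(m,cv2.MORPH_OPEN,np.ones((5,5)))
    cs,_=cv2.findContours(m,cv2.RETR_EXTERNAL,cv2.CHAIN_APPROX_NONE); out=[]
    for k in cs:
        P=(onz(c,k[:,0],z)[:,:2]*1000).astype(np.float32); (x,y),r=cv2.minEnclosingCircle(P)
        if 38<r<60: out.append((round(x),round(y),round(r,1),k[:,0].mean(0).round()))
    return out
E
python3 - <<'E'
from h import *
im,c=shot("top"); print(tray(c,im)); print(*discs(c,im),sep="\n")
# cups rough: mouth px at z .082
for uv in[(201,212),(221,229),(451,215),(432,233)]: print(uv,onz(c,uv,0.05).round(3))
s,_=shot("scene")
a=cv2.resize(im[140:260,150:310],(800,600),interpolation=3)
a=np.vstack([cv2.resize(im[185:250,155:265],(500,295),interpolation=3),cv2.resize(im[150:250,400:500][20:79],(500,295),interpolation=3)])
b=np.vstack([cv2.resize(s[265:325,205:305],(300,180),interpolation=3),cv2.resize(s[120:180,340:440],(300,180),interpolation=3),np.zeros((230,300,3),np.uint8)])
cv2.imwrite("pics/cups.png",np.hstack([a,b])[:,:,::-1])
E
```

```text
((303.2171936035156, 31.2471923828125), (839.2042846679688, 2159.053955078125), 1.5846576690673828)
(392, -365, 48.4, array([437., 248.]))
(393, 1039, 56.5, array([ 22., 237.]))
(499, -567, 55.6, array([498., 217.]))
(521, -932, 39.3, array([603., 212.]))
(527, -198, 40.5, array([386., 207.]))
(533, 137, 38.4, array([287., 204.]))
(632, -56, 59.0, array([344., 171.]))
(640, 751, 55.7, array([107., 168.]))
(689, -468, 49.0, array([467., 160.]))
(704, 666, 58.4, array([133., 150.]))
(834, 647, 40.0, array([142., 112.]))
(841, 1145, 51.6, array([  8., 111.]))
(1035, -118, 45.8, array([363.,  63.]))
(1060, 908, 45.5, array([78., 52.]))
(1081, 821, 39.7, array([102.,  48.]))
(1119, 739, 41.7, array([123.,  39.]))
(1172, 1150, 38.8, array([19., 24.]))
(1168, -322, 54.5, array([421.,  28.]))
(1178, 837, 52.8, array([99., 22.]))
(1200, 1099, 43.0, array([33., 17.]))
(1245, 1167, 43.9, array([18.,  6.]))
(201, 212) [[0.492 0.411 0.05 ]]
(221, 229) [[0.438 0.342 0.05 ]]
(451, 215) [[ 0.5   -0.404  0.05 ]]
(432, 233) [[ 0.44  -0.342  0.05 ]]
```

View pics/cups.png

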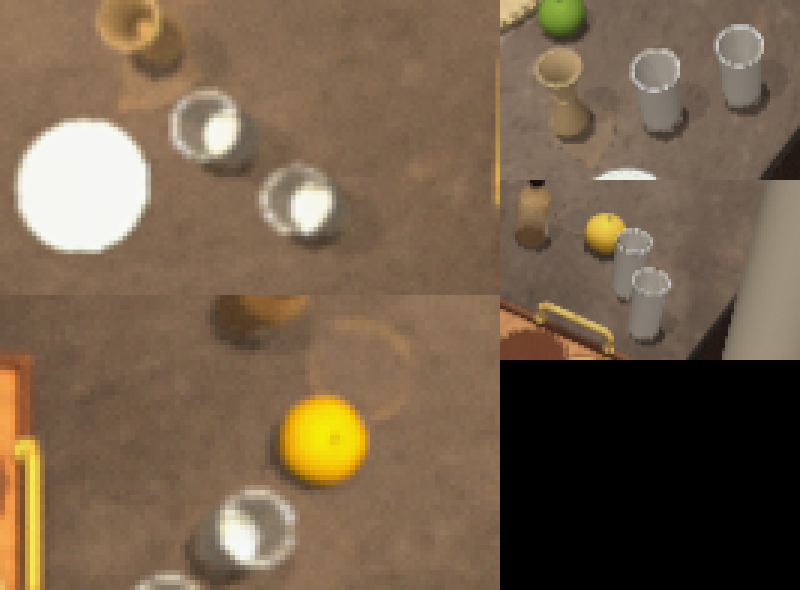

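All four cups are plain steel shot cups. The brass jigger is left of them and the lemon is right. Now I'll get the tray and coasters with tighter masks.

```bash
cat >> h.py <<'E'
def blobs(c,im,lo,hi,z,box,k=5,amin=200,close=0):
    x0,x1,y0,y1=box; h=cv2.cvtColor(im,cv2.COLOR_RGB2HSV); m=cv2.inRange(h,lo,hi); q=np.zeros_like(m); q[y0:y1,x0:x1]=m[y0:y1,x0:x1]
    if close: q=cv2.morphologyEx(q,cv2.MORPH_CLOSE,np.ones((close,close)))
    q=cv2.morphologyEx(q,cv2.MORPH_OPEN,np.ones((k,k))); cs,_=cv2.findContours(q,cv2.RETR_EXTERNAL,cv2.CHAIN_APPROX_NONE); out=[]
    for k in cs:
        if cv2.contourArea(k)<amin: continue
        P=(onz(c,k[:,0],z)[:,:2]*1000).astype(np.float32)
        out.append((k[:,0].mean(0).round(),P,cv2.fitEllipse(P)))
    return out
E
python3 - <<'E'
from h import *
im,c=shot("top"); h=cv2.cvtColor(im,cv2.COLOR_RGB2HSV)
for uv in[(286,203),(318,205),(387,207),(352,195),(319,231),(269,190),(335,181),(335,176),(335,256),(57,214)]: print(uv,h[uv[1],uv[0]])
for b in blobs(c,im,(0,110,90),(28,255,255),0.022,(255,415,172,260),k=9,close=0,amin=3000): print(b[0],cv2.minAreaRect(b[1]),b[1].min(0),b[1].max(0))
for b in blobs(c,im,(0,40,10),(20,255,120),0.018,(272,402,186,225),k=5): print(b[0],b[2])
cv2.imwrite("pics/tray.png",cv2.resize(im[170:265,255:415],(800,475),interpolation=3)[:,:,::-1])
E
```

```text
(286, 203) [ 11 187 128]
(318, 205) [ 10 182 143]
(387, 207) [  9 166 134]
(352, 195) [ 16 174 243]
(319, 231) [ 22 134 246]
(269, 190) [ 12 182 151]
(335, 181) [ 11 172 144]
(335, 176) [ 12  97 116]
(335, 256) [ 17 125 217]
(57, 214) [ 11 141 103]
[336. 215.] ((496.0918273925781, -29.715118408203125), (236.11041259765625, 479.83404541015625), 0.41690748929977417) [ 378.10553 -269.22375] [615.2871  210.08833]
```

View pics/tray.png

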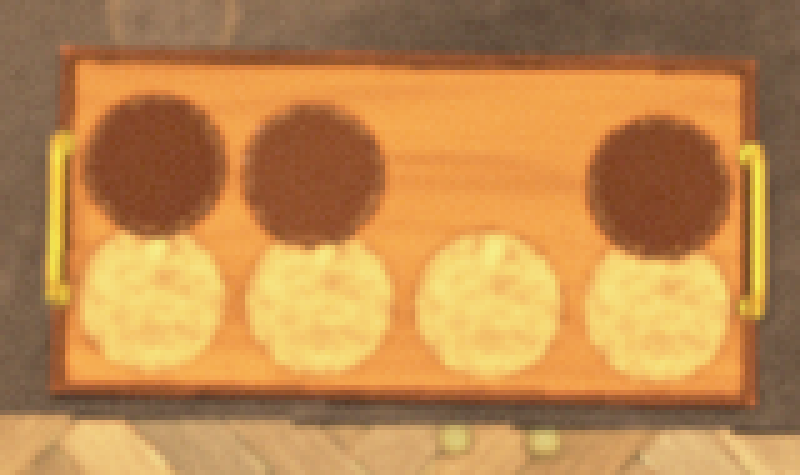

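```bash
cat >> h.py <<'E'
def look():
    im,c=shot("top")
    return [(b[0],b[2]) for b in blobs(c,im,(0,40,10),(14,255,190),0.018,(270,402,184,245),k=5)]
E
python3 - <<'E'
from h import *
im,c=shot("top")
for b in look(): print(b)
for b in blobs(c,im,(18,90,180),(30,255,255),0.010,(270,402,214,250),k=3): print('well',b[0],b[2],b[1].min(0),b[1].max(0))
for s in ((255,272),(400,412)):
  for b in blobs(c,im,(23,150,120),(32,255,255),0.05,(*s,190,240),k=1,amin=10): print('handle',b[0],b[1].min(0),b[1].max(0))
E
```

```text
(array([386., 207.]), ((524.9697875976562, -198.02552795410156), (91.83381652832031, 92.19599914550781), 152.684326171875))
(array([317., 205.]), ((528.5863647460938, 31.55362319946289), (90.27183532714844, 91.55975341796875), 48.23374557495117))
(array([286., 203.]), ((533.2622680664062, 137.0000762939453), (91.44151306152344, 92.22081756591797), 115.1201171875))
well [386. 232.] ((441.6256103515625, -198.2245635986328), (82.21944427490234, 95.8211669921875), 178.76461791992188) [ 399.87936 -244.53082] [ 480.0747  -151.67192]
well [318. 231.] ((442.6469421386719, 25.251548767089844), (84.24296569824219, 94.41108703613281), 2.441523790359497) [401.4047   -19.503586] [481.99652  70.62995]
well [352. 230.] ((445.33660888671875, -86.76114654541016), (91.20829010009766, 92.5409927368164), 64.99134063720703) [ 397.58795 -131.8903 ] [490.78784  -42.211037]
well [285. 230.] ((442.7970886230469, 136.82765197753906), (88.26496887207031, 93.43141174316406), 173.60910034179688) [399.11826  90.38755] [485.2665  183.46947]
handle [266. 212.] [454.50104 192.37793] [543.1029  200.98079]
handle [406. 215.] [ 454.60837 -261.15958] [ 539.3437  -257.79675]
```

Wells 1–4 are at x≈0.445 and y = -0.198, -0.087, +0.025, +0.137, and the tray's yaw is about 0. The coasters are at (525,-198), (529,32) and (533,137), so each goes nearly straight into the well beside it: 1, 3 and 4. I'll move over the first with the gripper shut.

```bash
python3 -m inch '[{"claw":-1,"travel":[0.6,0.8,0],"turn":-0.134},{"claw":-1,"travel":[0.6,0.8,0],"turn":-0.134},{"claw":-1,"travel":[0.6,0.8,0],"turn":-0.134},{"claw":-1,"travel":[0.6,0.8,0],"turn":-0.134},{"claw":-1,"travel":[0.6,0.8,0],"turn":-0.134}]' 30
python3 -m inch '[{"claw":-1,"travel":[0.6,0.8,-0.2],"turn":0},{"claw":-1,"travel":[0.6,0.8,-0.2],"turn":0},{"claw":-1,"travel":[0.6,0.8,-0.2],"turn":0},{"claw":-1,"travel":[0.6,0.8,-0.2],"turn":0},{"claw":-1,"travel":[0.6,0.8,-0.2],"turn":0}]'
```

```text
clock: 0.85
position: [0.3579, -0.3597, 0.2506]
ee_rot: [-0.001, 1.0, 0.003, 0.001]
contact_force: [-0.6, -1.3, 0.4]
width: 0.0121
gripper_force: 0.0
clock: 1.35
position: [0.4772, -0.2006, 0.2091]
ee_rot: [-0.002, 1.0, 0.003, -0.0]
contact_force: [0.2, -0.1, -0.9]
width: 0.0
gripper_force: 0.0
```

```bash
python3 -m inch '[{"claw":-1,"travel":[0,0,0],"turn":0},{"claw":-1,"travel":[0,0,0],"turn":0}]' | head -2
python3 - <<'E'
from h import *
im,c=shot("wrist","w1.png")
for b in blobs(c,im,(0,40,10),(14,255,170),0.018,(0,640,0,400),k=9,amin=3000): print('c',b[0],b[2],len(b[1]))
for b in blobs(c,im,(18,70,150),(32,255,255),0.012,(0,640,0,400),k=9,amin=3000): print('w',b[0],b[2],b[1].min(0),b[1].max(0))
print(proj(c,[[.525,-.198,.018],[.445,-.198,.01],[.445,-.087,.01]]))
E
```

```text
clock: 1.55
position: [0.4751, -0.2058, 0.2105]
c [305. 119.] ((526.7421264648438, -199.0745391845703), (85.49283599853516, 85.69084167480469), 82.71121215820312) 280
c [ 47. 117.] ((530.7047119140625, 31.90793800354004), (85.19915771484375, 85.59834289550781), 128.74246215820312) 269
c [200.  22.] ((605.7406616210938, -121.92974090576172), (23.95185661315918, 322.0948181152344), 178.45358276367188) 842
w [ 77. 211.] ((448.5340881347656, 20.800273895263672), (80.3726806640625, 86.8556137084961), 176.91075134277344) [400.51083  -23.990515] [487.3161   69.58191]
w [187. 201.] ((450.0478515625, -81.72007751464844), (74.19251251220703, 91.47038269042969), 56.10983657836914) [ 400.14252 -129.30519] [494.38614 -40.9865 ]
w [608.  84.] ((560.378662109375, -469.9445495605469), (59.1376838684082, 62.95169448852539), 163.24053955078125) [ 531.05115 -502.05225] [ 590.0071 -438.9137]
[[304.15347803 123.02366445]
 [304.89829588 207.93088526]
 [189.28749621 207.91109355]]
```

View pics/w1.png

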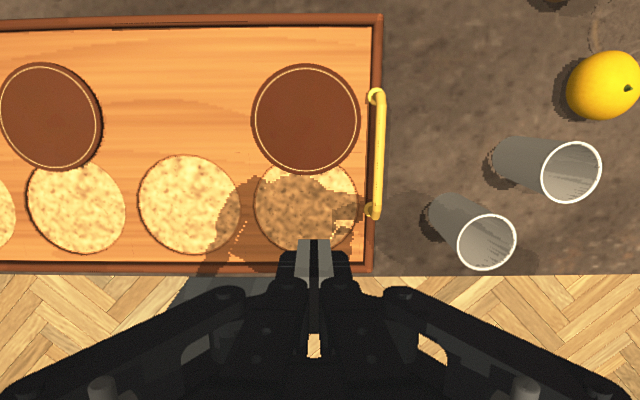

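The wrist view shows coaster 1 at pixel (305,119) with well 1 below it, and the cups at (487,240) and (572,170). Both cameras agree to about 2 mm. Coaster 1 is at (0.526,-0.199), so I'm lowering onto it.

```bash
python3 -m inch '[{"claw":-1,"travel":[0.255,0.03,-0.4],"turn":0},{"claw":-1,"travel":[0.255,0.03,-0.6],"turn":0},{"claw":-1,"travel":[0.255,0.03,-0.8],"turn":0},{"claw":-1,"travel":[0.255,0.03,-0.83],"turn":0},{"claw":-1,"travel":[0.255,0.03,-0.85],"turn":0}]'
python3 -m inch '[{"claw":-1,"travel":[0,0,-0.01],"turn":0},{"claw":-1,"travel":[0,0,-0.015],"turn":0},{"claw":-1,"travel":[0,0,-0.02],"turn":0},{"claw":-1,"travel":[0,0,-0.02],"turn":0}]'
```

```text
clock: 2.1
position: [0.5244, -0.1995, 0.0375]
ee_rot: [-0.001, 1.0, -0.001, -0.003]
contact_force: [-0.1, -0.5, 1.1]
width: 0.0
gripper_force: 0.0
clock: 2.5
position: [0.5269, -0.1992, 0.0377]
ee_rot: [0.001, 1.0, 0.0, 0.001]
contact_force: [-0.0, -0.2, 0.2]
width: -0.0
gripper_force: 0.0
```

```bash
python3 -m inch '[{"claw":-1,"travel":[0,0,-0.005],"turn":0},{"claw":-1,"travel":[0,0,-0.01],"turn":0},{"claw":-1,"travel":[0,0,-0.01],"turn":0}]' | grep -E 'pos|cont'
python3 -m inch '[{"claw":-1,"travel":[0,0,-0.005],"turn":0},{"claw":-1,"travel":[0,0,-0.005],"turn":0},{"claw":-1,"travel":[0,0,-0.005],"turn":0}]'| grep -E 'pos|cont'
```

```text
position: [0.527, -0.199, 0.037]
contact_force: [-3.3, 0.2, 13.2]
position: [0.527, -0.1991, 0.037]
contact_force: [-5.3, 1.3, 19.7]
```

```bash
python3 -m inch '[{"claw":-1,"travel":[-0.05,0,0],"turn":0},{"claw":-1,"travel":[-0.1,0,0],"turn":0},{"claw":-1,"travel":[-0.15,0,0],"turn":0},{"claw":-1,"travel":[-0.2,0,0],"turn":0},{"claw":-1,"travel":[-0.2,0,0],"turn":0}]'| grep -E 'pos|cont'
python3 - <<'E'
from h import *
for b in look(): print(b)
E
```

```text
position: [0.4894, -0.2006, 0.037]
contact_force: [-0.3, -0.5, 16.5]
(array([317., 205.]), ((528.7031860351562, 31.52467918395996), (90.99287414550781, 92.02796936035156), 54.6693115234375))
(array([286., 202.]), ((533.2871704101562, 137.10423278808594), (91.54791259765625, 92.84468078613281), 126.38831329345703))
```

```bash
python3 -m inch '[{"claw":-1,"travel":[-0.05,0,0],"turn":0},{"claw":-1,"travel":[-0.1,0.0,0],"turn":0},{"claw":-1,"travel":[-0.14,0.0,0],"turn":0},{"claw":-1,"travel":[-0.17,0,-0.005],"turn":0},{"claw":-1,"travel":[-0.19,0,-0.01],"turn":0}]'| grep -E 'pos|cont'
python3 -m inch '[{"claw":-1,"travel":[-0.01,0,0],"turn":0},{"claw":-1,"travel":[-0.02,0,-0.005],"turn":0},{"claw":-1,"travel":[-0.02,0,-0.01],"turn":0},{"claw":-1,"travel":[-0.02,0,-0.01],"turn":0}]'| grep -E 'pos|cont'
```

```text
position: [0.4534, -0.2011, 0.0353]
contact_force: [4.2, 1.4, 21.8]
position: [0.4504, -0.2015, 0.0348]
contact_force: [1.7, 3.5, 30.9]
```

```bash
python3 -m inch '[{"claw":-1,"travel":[-0.02,0.01,0.005],"turn":0},{"claw":-1,"travel":[-0.03,0.01,0.005],"turn":0},{"claw":-1,"travel":[-0.03,0.01,0.005],"turn":0}]'| grep -E 'pos|cont'
python3 - <<'E'
from h import *
im,c=shot("wrist","w2.png")
E
```

```text
position: [0.4413, -0.1979, 0.033]
contact_force: [1.6, 1.1, 16.6]
```

View pics/w2.png

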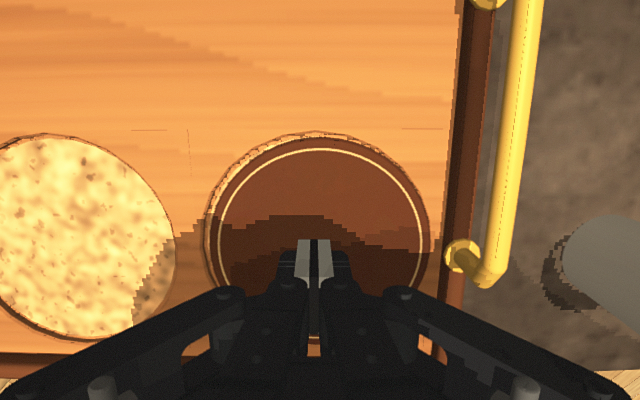

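The drop of 4 mm (z 0.037 to 0.033) and the picture both show coaster 1 seated in well 1. Next is the coaster at (0.530, 0.032).

```bash
python3 -m inch '[{"claw":-1,"travel":[0,0,0.2],"turn":0},{"claw":-1,"travel":[0.1,0.2,0.3],"turn":0},{"claw":-1,"travel":[0.2,0.45,0.3],"turn":0},{"claw":-1,"travel":[0.3,0.7,0.3],"turn":0},{"claw":-1,"travel":[0.4,0.9,0.3],"turn":0}]'| grep -E 'pos|cont'
python3 -m inch '[{"claw":-1,"travel":[0.06,0.245,0],"turn":0},{"claw":-1,"travel":[0.06,0.245,0],"turn":0},{"claw":-1,"travel":[0.06,0.245,0],"turn":0}]'| grep -E 'pos|cont'
python3 - <<'E'
from h import *
im,c=shot("wrist")
for b in blobs(c,im,(0,40,10),(14,255,170),0.018,(0,640,0,400),k=9,amin=3000): print('c',b[0],b[2],len(b[1]))
for b in look(): print(b)
E
```

```text
position: [0.5172, -0.017, 0.0908]
contact_force: [0.5, -0.5, 0.2]
position: [0.5289, 0.0313, 0.0901]
contact_force: [-0.6, -1.2, -1.0]
c [621. 340.] ((442.0766906738281, -174.97337341308594), (36.30961990356445, 85.71646118164062), 105.77172088623047) 236
c [313. 213.] ((535.4060668945312, 31.33303451538086), (75.10729217529297, 89.27572631835938), 179.97006225585938) 452
c [133. 207.] ((534.8819580078125, 137.0935821533203), (85.83341979980469, 86.18265533447266), 121.34548950195312) 405
c [286.  88.] ((574.21875, 9.75094985961914), (78.43900299072266, 468.145751953125), 179.27496337890625) 1529
(array([386., 231.]), ((445.9206848144531, -199.14390563964844), (91.23490905761719, 95.09831237792969), 178.34979248046875))
(array([309., 213.]), ((499.1307373046875, 61.75635528564453), (72.308349609375, 112.33476257324219), 8.87324047088623))
(array([281., 202.]), ((534.8085327148438, 154.8030242919922), (53.000423431396484, 94.05960083007812), 84.70594024658203))
```

```bash
python3 -m inch '[{"claw":-1,"travel":[0,0,-0.15],"turn":0},{"claw":-1,"travel":[0,0,-0.22],"turn":0},{"claw":-1,"travel":[0,0,-0.25],"turn":0},{"claw":-1,"travel":[0,0,-0.27],"turn":0},{"claw":-1,"travel":[0,0,-0.28],"turn":0}]'| grep -E 'pos|cont'
python3 -m inch '[{"claw":-1,"travel":[0,0,0],"turn":0},{"claw":-1,"travel":[0,0,-0.005],"turn":0}]'| grep -E 'pos|cont'
```

```text
position: [0.5289, 0.0287, 0.0369]
contact_force: [-9.0, -0.9, 32.5]
position: [0.5298, 0.0289, 0.0369]
contact_force: [-8.5, -0.9, 30.4]
```

```bash
python3 -m inch '[{"claw":-1,"travel":[-0.05,0,0.005],"turn":0},{"claw":-1,"travel":[-0.1,-0.01,0.005],"turn":0},{"claw":-1,"travel":[-0.15,-0.015,0.005],"turn":0},{"claw":-1,"travel":[-0.2,-0.02,0.005],"turn":0},{"claw":-1,"travel":[-0.2,-0.02,0.005],"turn":0}]'| grep -E 'pos|cont'
python3 - <<'E'
from h import *
im,c=shot("wrist","w3.png")
h=cv2.cvtColor(im,cv2.COLOR_RGB2HSV); m=cv2.inRange(h,(0,40,10),(14,255,170))
# coaster's far-side arc in image: left/right extents by row above gripper
for r in(120,140,160,180,200,220):
    x=np.where(m[r,150:500])[0]+150
    if len(x): P=onz(c,[(x[0],r),(x[-1],r)],0.018); print(r,x[0],x[-1],P[:,:2].round(4).tolist(),'mid y',P[:,1].mean().round(4))
E
```

```text
position: [0.4913, 0.025, 0.037]
contact_force: [-1.0, -0.4, 11.9]
120 150 151 [[0.552, 0.0901], [0.552, 0.0897]] mid y 0.0899
140 150 322 [[0.544, 0.091], [0.5438, 0.0215]] mid y 0.0562
160 150 372 [[0.5359, 0.0919], [0.5357, 0.0011]] mid y 0.0465
180 150 394 [[0.5275, 0.0929], [0.5274, -0.0084]] mid y 0.0423
200 150 407 [[0.5189, 0.0939], [0.5188, -0.0144]] mid y 0.0398
220 150 414 [[0.5101, 0.095], [0.51, -0.018]] mid y 0.0385
```

View pics/w3.png

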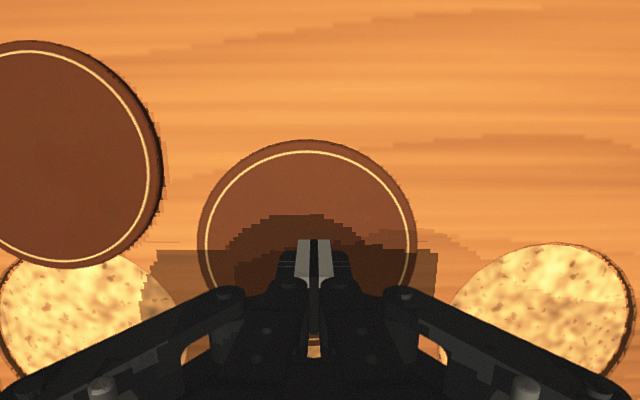

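```bash
python3 -m inch '[{"claw":-1,"travel":[-0.05,-0.005,0],"turn":0},{"claw":-1,"travel":[-0.1,-0.01,0.0],"turn":0},{"claw":-1,"travel":[-0.15,-0.015,0],"turn":0},{"claw":-1,"travel":[-0.2,-0.015,-0.005],"turn":0},{"claw":-1,"travel":[-0.22,-0.015,-0.01],"turn":0}]'| grep -E 'pos|cont'
python3 -m inch '[{"claw":-1,"travel":[-0.02,0,-0.005],"turn":0},{"claw":-1,"travel":[-0.04,0,-0.01],"turn":0},{"claw":-1,"travel":[-0.05,0,-0.01],"turn":0},{"claw":-1,"travel":[-0.05,0,-0.01],"turn":0}]'| grep -E 'pos|cont'
```

```text
position: [0.4487, 0.0222, 0.0351]
contact_force: [3.0, 1.5, 17.2]
position: [0.4394, 0.0221, 0.033]
contact_force: [1.5, 0.1, 13.3]
```

Seated, again with a 4 mm drop. Now the third coaster, at (0.534, 0.137).

```bash
python3 -m inch '[{"claw":-1,"travel":[0,0,0.2],"turn":0},{"claw":-1,"travel":[0.15,0.15,0.3],"turn":0},{"claw":-1,"travel":[0.3,0.35,0.3],"turn":0},{"claw":-1,"travel":[0.49,0.56,0.3],"turn":0},{"claw":-1,"travel":[0.49,0.56,0.3],"turn":0}]'| grep -E 'pos|cont'
python3 - <<'E'
from h import *
im,c=shot("wrist","w4.png")
for b in blobs(c,im,(0,40,10),(14,255,170),0.018,(0,640,0,400),k=9,amin=3000): print('c',b[0],b[2],len(b[1]),b[1].min(0),b[1].max(0))
for b in look(): print(b)
print(get_state()["position"])
E
```

```text
position: [0.5387, 0.1381, 0.0918]
contact_force: [0.0, -0.8, -0.6]
c [315. 221.] ((540.2000732421875, 136.834716796875), (74.91626739501953, 88.5294418334961), 177.8538055419922) 454 [502.1558   93.84666] [577.33966 180.1347 ]
(array([387., 231.]), ((445.7434387207031, -199.36207580566406), (91.41522216796875, 94.10826873779297), 14.307844161987305))
(array([319., 229.]), ((446.13134765625, 25.235660552978516), (95.5230484008789, 96.82231140136719), 132.9367218017578))
[0.53424843 0.13552408 0.09052499]
```

View pics/w4.png

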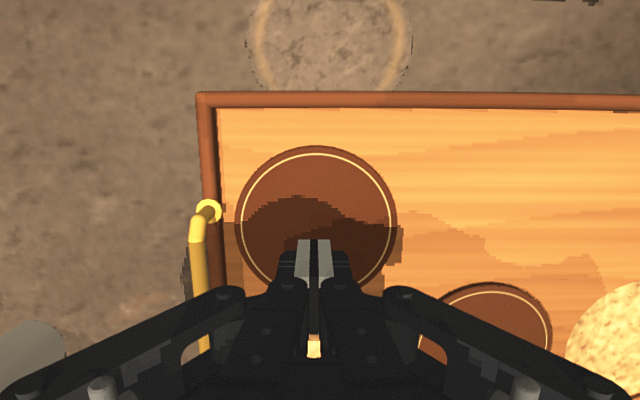

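The third coaster is at pixel (315,221), centred under the tool. Coasters 1 and 2 are in their wells at (446,-199) and (446,25).

```bash
python3 -m inch '[{"claw":-1,"travel":[0,0.005,-0.15],"turn":0},{"claw":-1,"travel":[0,0.005,-0.22],"turn":0},{"claw":-1,"travel":[0,0.005,-0.25],"turn":0},{"claw":-1,"travel":[0,0.005,-0.27],"turn":0},{"claw":-1,"travel":[0,0.005,-0.275],"turn":0}]'| grep -E 'pos|cont'
python3 -m inch '[{"claw":-1,"travel":[0,0,-0.005],"turn":0},{"claw":-1,"travel":[-0.05,0,-0.005],"turn":0},{"claw":-1,"travel":[-0.1,0,-0.005],"turn":0},{"claw":-1,"travel":[-0.15,0,-0.005],"turn":0},{"claw":-1,"travel":[-0.2,0,-0.005],"turn":0}]'| grep -E 'pos|cont'
python3 - <<'E'
from h import *
im,c=shot("wrist")
h=cv2.cvtColor(im,cv2.COLOR_RGB2HSV); m=cv2.inRange(h,(0,40,10),(14,255,170))
for r in(150,160,180,200):
    x=np.where(m[r,190:500])[0]+190
    if len(x): P=onz(c,[(x[0],r),(x[-1],r)],0.018); print(r,x[0],x[-1],P[:,:2].round(4).tolist(),'mid y',P[:,1].mean().round(4))
x=np.where(m[80:240,310])[0]+80; print(onz(c,(310,x[0]),.018),x[0],get_state()["position"])
E
```

```text
position: [0.5328, 0.1351, 0.037]
contact_force: [-2.2, -0.7, 13.1]
position: [0.4964, 0.1358, 0.037]
contact_force: [2.3, 0.7, 7.5]
150 258 357 [[0.545, 0.1582], [0.5449, 0.1181]] mid y 0.1382
160 242 373 [[0.5409, 0.1649], [0.5409, 0.1115]] mid y 0.1382
180 221 395 [[0.5326, 0.1741], [0.5326, 0.102]] mid y 0.138
200 208 408 [[0.524, 0.1801], [0.524, 0.096]] mid y 0.1381
[[0.54934475 0.13713478 0.018     ]] 139 [0.49438424 0.13577004 0.03703438]
```

```bash
python3 -m inch '[{"claw":-1,"travel":[-0.05,0,-0.005],"turn":0},{"claw":-1,"travel":[-0.1,-0.005,-0.005],"turn":0},{"claw":-1,"travel":[-0.15,-0.005,-0.005],"turn":0},{"claw":-1,"travel":[-0.2,-0.005,-0.01],"turn":0},{"claw":-1,"travel":[-0.22,-0.005,-0.015],"turn":0}]'| grep -E 'pos|cont'
python3 -m inch '[{"claw":-1,"travel":[-0.02,0,-0.005],"turn":0},{"claw":-1,"travel":[-0.04,0,-0.01],"turn":0},{"claw":-1,"travel":[-0.06,0,-0.01],"turn":0},{"claw":-1,"travel":[-0.06,0,-0.01],"turn":0}]'| grep -E 'pos|cont'
```

```text
position: [0.4552, 0.1353, 0.0357]
contact_force: [4.4, -1.4, 22.6]
position: [0.4417, 0.1352, 0.0329]
contact_force: [2.6, 0.1, 23.7]
```

```bash
python3 -m inch '[{"claw":-1,"travel":[0,0,0.25],"turn":0},{"claw":0.5,"travel":[0,0.2,0.5],"turn":0},{"claw":1,"travel":[0,0.4,0.75],"turn":0},{"claw":1,"travel":[0,0.6,1],"turn":0},{"claw":1,"travel":[0,0.8,1],"turn":0}]'| grep -E 'pos|cont'
python3 -m inch '[{"claw":1,"travel":[0.1,0.2,0],"turn":0},{"claw":1,"travel":[0.1,0.2,0],"turn":0},{"claw":1,"travel":[0.1,0.2,0],"turn":0}]'| grep -E 'pos|cont'
python3 - <<'E'
from h import *
im,c=shot("wrist","w5.png"); print(get_state()["position"])
for P in([.438,.342,.0],[.492,.411,.0]): 
  P=np.array(P); print(proj(c,[P,P+[0,0,.082]]).round())
for b in look(): print(b)
E
```

```text
position: [0.4384, 0.2736, 0.2233]
contact_force: [0.8, 0.9, -0.7]
position: [0.4571, 0.3134, 0.2188]
contact_force: [0.0, -0.3, 0.1]
[0.45660903 0.31256625 0.21847599]
[[284. 192.]
 [276. 218.]]
[[212. 138.]
 [181. 148.]]
(array([387., 231.]), ((445.7132263183594, -199.4490203857422), (91.22347259521484, 93.8122329711914), 22.919706344604492))
(array([319., 230.]), ((445.1052551269531, 24.671875), (93.15121459960938, 94.30205535888672), 145.37234497070312))
(array([284., 229.]), ((445.0143127441406, 137.9248809814453), (93.7301254272461, 96.47282409667969), 6.7000732421875))
```

View pics/w5.png

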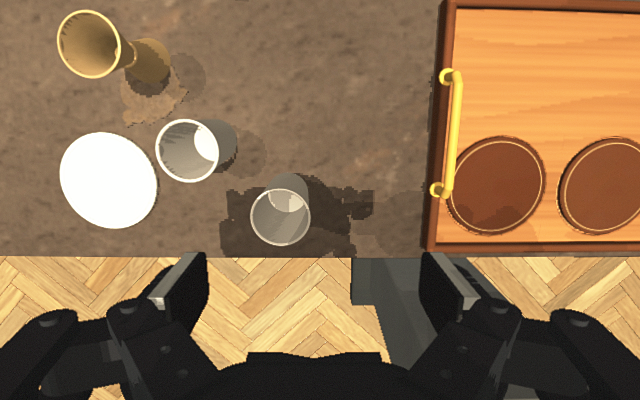

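The wrist view shows the cup rims centred at about (280,216) and (187,150), both clear of the white disc. All three coasters sit in wells 4, 3 and 1.

```bash
python3 - <<'E'
from h import *
im,c=shot("wrist"); print(get_state()["position"])
print(onz(c,[(280,216),(187,150)],.082),onz(c,[(496,185)],.014))
for b in blobs(c,im,(0,40,10),(14,255,170),0.014,(440,640,120,242),k=9,amin=3000): print('c',b[0],b[2])
E
```

```text
[0.45660206 0.31211104 0.21843715]
[[0.43888442 0.3377407  0.082     ]
 [0.48998968 0.40518962 0.082     ]] [[0.44776943 0.13631523 0.014     ]]
c [605. 185.] ((446.0500183105469, 26.281251907348633), (78.70242309570312, 86.82254028320312), 102.94630432128906)
c [495. 185.] ((446.6755676269531, 137.19989013671875), (84.86798095703125, 85.5052490234375), 65.45960235595703)
```

```bash
python3 -m inch '[{"claw":1,"travel":[-0.09,0.13,-0.1],"turn":0},{"claw":1,"travel":[-0.09,0.13,-0.3],"turn":0},{"claw":1,"travel":[-0.09,0.13,-0.5],"turn":0},{"claw":1,"travel":[-0.09,0.13,-0.7],"turn":0},{"claw":1,"travel":[-0.09,0.13,-0.8],"turn":0}]'| grep -E 'pos|cont'
python3 -m inch '[{"claw":1,"travel":[0,0,0],"turn":0},{"claw":-0.2,"travel":[0,0,0],"turn":0},{"claw":-0.6,"travel":[0,0,0],"turn":0},{"claw":-1,"travel":[0,0,0],"turn":0},{"claw":-1,"travel":[0,0,0],"turn":0}]' 40
python3 -m inch '[{"claw":-1,"travel":[0,0,0],"turn":0},{"claw":-1,"travel":[0,0,0],"turn":0}]'
```

```text
position: [0.437, 0.337, 0.0556]
contact_force: [-0.3, 0.1, -0.4]
clock: 12.45
position: [0.4405, 0.34, 0.0606]
ee_rot: [-0.001, 1.0, 0.0, 0.002]
contact_force: [-0.7, -1.2, 7.0]
width: 0.0449
gripper_force: 40.2
clock: 12.65
position: [0.4405, 0.3401, 0.0606]
ee_rot: [-0.001, 1.0, 0.001, 0.002]
contact_force: [0.3, -1.9, 6.6]
width: 0.0452
gripper_force: 40.2
```

```bash
python3 -m inch '[{"claw":-1,"travel":[0,0,0.2],"turn":0},{"claw":-1,"travel":[0,-0.1,0.375],"turn":0},{"claw":-1,"travel":[0.01,-0.3,0.375],"turn":0},{"claw":-1,"travel":[0.02,-0.5,0.375],"turn":0},{"claw":-1,"travel":[0.03,-0.7,0.375],"turn":0}]' 60
python3 -m inch '[{"claw":-1,"travel":[0,-0.15,0],"turn":0},{"claw":-1,"travel":[0,-0.31,0],"turn":0},{"claw":-1,"travel":[0,-0.31,0],"turn":0},{"claw":-1,"travel":[0,-0.31,0],"turn":0}]'
```

```text
clock: 13.15
position: [0.4452, 0.1987, 0.1345]
ee_rot: [-0.0, 1.0, 0.001, 0.001]
contact_force: [1.0, -1.0, -1.7]
width: 0.0444
gripper_force: 61.3
clock: 13.55
position: [0.4455, 0.1374, 0.1341]
ee_rot: [-0.0, 1.0, -0.001, 0.0]
contact_force: [-0.0, 0.5, -1.2]
width: 0.0447
gripper_force: 61.7
```

```bash
python3 -m inch '[{"claw":-1,"travel":[0,0,-0.12],"turn":0},{"claw":-1,"travel":[0,0,-0.22],"turn":0},{"claw":-1,"travel":[0,0,-0.265],"turn":0},{"claw":-1,"travel":[0,0,-0.265],"turn":0}]'
python3 - <<'E'
from h import *
im,c=shot("wrist","w6.png")
E
```

```text
clock: 13.95
position: [0.4445, 0.1384, 0.0797]
ee_rot: [0.0, 1.0, 0.001, -0.001]
contact_force: [-1.3, 0.6, -2.0]
width: 0.0446
gripper_force: 61.6
```

View pics/w6.png

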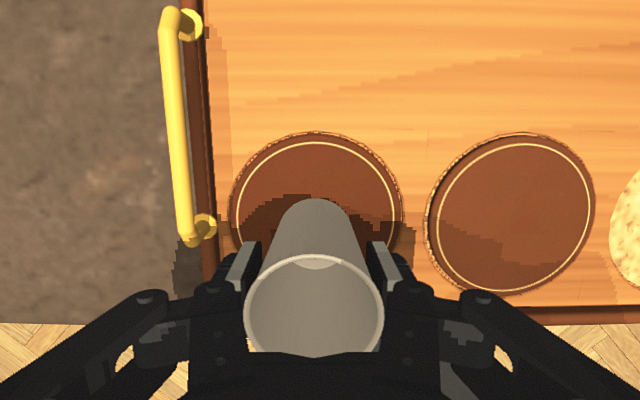

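```bash
python3 - <<'E'
from h import *
im,c=shot("wrist"); print(get_state()["position"])
print('foot far edge',onz(c,(316,199),.019),'rim far edge',onz(c,(314,254),.101),'coaster edge',onz(c,[(316,134),(231,215),(402,215)],.014))
E
```

```text
[0.44584829 0.13837821 0.08108451]
foot far edge [[0.46159629 0.13699341 0.019     ]] rim far edge [[0.46584519 0.13821288 0.101     ]] coaster edge [[0.49602284 0.13707374 0.014     ]
 [0.45079777 0.18495094 0.014     ]
 [0.4509397  0.08830027 0.014     ]]
```

The cup's axis sits about 5 mm short of the coaster's centre in x, so I'll shift +5 mm and then set it down.

```bash
python3 -m inch '[{"claw":-1,"travel":[0.027,-0.005,0],"turn":0},{"claw":-1,"travel":[0.027,-0.005,-0.015],"turn":0},{"claw":-1,"travel":[0.027,-0.005,-0.025],"turn":0},{"claw":-1,"travel":[0.027,-0.005,-0.03],"turn":0}]'
```

```text
clock: 14.45
position: [0.4507, 0.1366, 0.0747]
ee_rot: [0.0, 1.0, 0.0, -0.0]
contact_force: [0.1, -0.9, 9.1]
width: 0.0446
gripper_force: 62.1
```

```bash
python3 -m inch '[{"claw":0.2,"travel":[0,0,0],"turn":0},{"claw":0.4,"travel":[0,0,0],"turn":0},{"claw":0.5,"travel":[0,0,0],"turn":0},{"claw":0.5,"travel":[0,0,0],"turn":0}]'
python3 -m inch '[{"claw":0.5,"travel":[0,0,0.15],"turn":0},{"claw":0.5,"travel":[0,0,0.35],"turn":0},{"claw":1,"travel":[0,0.2,0.55],"turn":0},{"claw":1,"travel":[0.0,0.4,0.7],"turn":0},{"claw":1,"travel":[0.0,0.6,0.7],"turn":0}]'
python3 - <<'E'
from h import *
im,c=shot("wrist","w7.png"); print(get_state()["position"])
E
```

```text
clock: 14.85
position: [0.4508, 0.1367, 0.0748]
ee_rot: [0.0, 1.0, 0.0, 0.0]
contact_force: [0.2, -1.4, 0.3]
width: 0.0639
gripper_force: 0.0
clock: 15.35
position: [0.4531, 0.2583, 0.2194]
ee_rot: [-0.001, 1.0, -0.0, 0.004]
contact_force: [1.2, 0.4, -0.3]
width: 0.0854
gripper_force: 0.0
[0.45258423 0.26559897 0.21825103]
```

View pics/w7.png

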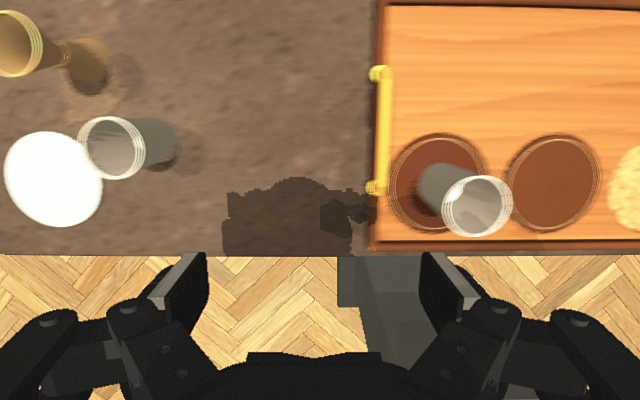

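Cup 1 is standing on its coaster at pixel (470,200). On to the second cup.

```bash
python3 -m inch '[{"claw":1,"travel":[0.19,0.2,0],"turn":0},{"claw":1,"travel":[0.19,0.45,0],"turn":0},{"claw":1,"travel":[0.19,0.7,0],"turn":0},{"claw":1,"travel":[0.19,0.7,0],"turn":0},{"claw":1,"travel":[0.19,0.7,0],"turn":0}]'| grep -E 'pos|cont'
python3 - <<'E'
from h import *
im,c=shot("wrist"); print(get_state()["position"])
h=cv2.cvtColor(im,cv2.COLOR_RGB2HSV); m=cv2.inRange(h,(0,0,195),(180,35,255)); m[250:]=0
cs,_=cv2.findContours(m,cv2.RETR_EXTERNAL,cv2.CHAIN_APPROX_NONE)
for k in cs:
    if len(k)>60: print(cv2.fitEllipse(k), onz(c,cv2.fitEllipse(k)[0],.082))
print(proj(c,[[.49,.406,.082]]))
E
```

```text
position: [0.4882, 0.3974, 0.2137]
contact_force: [0.4, -0.1, -0.2]
[0.4882234  0.39613018 0.21389162]
((187.41632080078125, 207.893798828125), (86.61043548583984, 88.63484191894531), 17.7164363861084) [[0.47823297 0.4924389  0.082     ]]
((299.22381591796875, 210.702880859375), (71.74278259277344, 90.24491882324219), 1.565445065498352) [[0.47627347 0.40787218 0.082     ]]
[[301.60081567 193.06975042]]
```

```bash
python3 - <<'E'
from h import *
im,c=shot("wrist"); g=cv2.cvtColor(im,cv2.COLOR_RGB2GRAY)
h=cv2.cvtColor(im,cv2.COLOR_RGB2HSV); m=cv2.inRange(h,(0,0,195),(180,35,255))
for r in range(140,260,8):
    x=np.where(m[r,245:380])[0]+245; print(r,(x[0],x[-1],len(x)) if len(x) else None)
print(g[150:262:4,300])
E
```

```text
140 None
148 None
156 None
164 (np.int64(288), np.int64(308), 21)
172 (np.int64(276), np.int64(321), 38)
180 (np.int64(270), np.int64(326), 8)
188 (np.int64(268), np.int64(329), 5)
196 None
204 None
212 None
220 None
228 None
236 None
244 None
252 None
[130 123 121 162 254 254 201 173 176 177 180 130 132 146 147 149 134 133
 191  75  75  78  75  70  70  69  76  75]
```

Rim centre is at (298,193), which puts the cup at (0.490, 0.408), close to the first measurement.

```bash
python3 -m inch '[{"claw":1,"travel":[0.01,0.06,-0.1],"turn":0},{"claw":1,"travel":[0.01,0.06,-0.3],"turn":0},{"claw":1,"travel":[0.01,0.06,-0.5],"turn":0},{"claw":1,"travel":[0.01,0.06,-0.7],"turn":0},{"claw":1,"travel":[0.01,0.06,-0.77],"turn":0}]'| grep -E 'pos|cont'
python3 -m inch '[{"claw":1,"travel":[0,0,0],"turn":0},{"claw":-0.2,"travel":[0,0,0],"turn":0},{"claw":-0.6,"travel":[0,0,0],"turn":0},{"claw":-1,"travel":[0,0,0],"turn":0},{"claw":-1,"travel":[0,0,0],"turn":0}]' 60
python3 -m inch '[{"claw":-1,"travel":[0,0,0.2],"turn":0},{"claw":-1,"travel":[0,0,0.375],"turn":0},{"claw":-1,"travel":[-0.05,-0.2,0.375],"turn":0},{"claw":-1,"travel":[-0.1,-0.4,0.375],"turn":0},{"claw":-1,"travel":[-0.15,-0.6,0.375],"turn":0}]'
```

```text
position: [0.4885, 0.4051, 0.0571]
contact_force: [-0.9, -0.2, -0.6]
clock: 17.0
position: [0.492, 0.4092, 0.0632]
ee_rot: [-0.001, 1.0, 0.001, 0.002]
contact_force: [-0.0, -1.7, 5.6]
width: 0.0449
gripper_force: 60.6
clock: 17.5
position: [0.4605, 0.2879, 0.1367]
ee_rot: [-0.0, 1.0, 0.001, 0.001]
contact_force: [0.9, -0.5, -0.6]
width: 0.0448
gripper_force: 61.6
```

```bash
python3 -m inch '[{"claw":-1,"travel":[0.15,-0.2,0],"turn":0},{"claw":-1,"travel":[0.3,-0.4,0],"turn":0},{"claw":-1,"travel":[0.4,-0.6,0],"turn":0},{"claw":-1,"travel":[0.4,-0.8,0],"turn":0},{"claw":-1,"travel":[0.4,-1.0,0],"turn":0}]' |grep -E "pos|wid"
python3 -m inch '[{"claw":-1,"travel":[-0.05,-0.2,0],"turn":0},{"claw":-1,"travel":[-0.25,-0.31,0],"turn":0},{"claw":-1,"travel":[-0.455,-0.31,0],"turn":0},{"claw":-1,"travel":[-0.455,-0.31,-0.12],"turn":0},{"claw":-1,"travel":[-0.455,-0.31,-0.22],"turn":0}]'|grep -E "pos|wid"
python3 -m inch '[{"claw":-1,"travel":[0,0,-0.05],"turn":0},{"claw":-1,"travel":[0,0,-0.05],"turn":0},{"claw":-1,"travel":[0,0,-0.05],"turn":0}]'|grep -E "pos|wid|con"
python3 - <<'E'
from h import *
im,c=shot("wrist","w8.png"); print(get_state()["position"])
E
```

```text
position: [0.5415, 0.0871, 0.1363]
width: 0.0449
position: [0.4492, 0.0265, 0.0925]
width: 0.0448
position: [0.4505, 0.0268, 0.0822]
contact_force: [1.4, 0.1, 0.1]
width: 0.0446
[0.45074592 0.02674453 0.08239419]
```

View pics/w8.png

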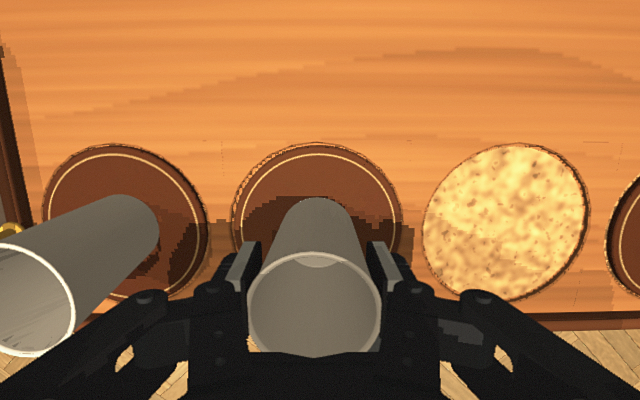

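```bash
python3 - <<'E'
from h import *
c=cam("wrist")
print('foot far edge',onz(c,(317,197),.019),'rim far edge',onz(c,(315,252),.101),'coaster edge',onz(c,[(318,146),(233,220),(402,220)],.014))
E
```

```text
foot far edge [[0.46788022 0.02474067 0.019     ]] rim far edge [[0.47115685 0.0262106  0.101     ]] coaster edge [[ 0.49511256  0.02424004  0.014     ]
 [ 0.4529116   0.07275337  0.014     ]
 [ 0.45297309 -0.02408713  0.014     ]]
```

Centred to about 1 mm, so I'm setting it down. The view shows cup 1 still upright on its coaster at the left.

```bash
python3 -m inch '[{"claw":-1,"travel":[-0.005,-0.005,-0.015],"turn":0},{"claw":-1,"travel":[-0.005,-0.005,-0.025],"turn":0},{"claw":-1,"travel":[-0.005,-0.005,-0.032],"turn":0},{"claw":-1,"travel":[-0.005,-0.005,-0.032],"turn":0}]'|grep -E "pos|con"
```

```text
position: [0.4497, 0.0256, 0.0771]
contact_force: [-2.9, -0.5, 14.0]
```

```bash
python3 -m inch '[{"claw":0.2,"travel":[0,0,0],"turn":0},{"claw":0.4,"travel":[0,0,0],"turn":0},{"claw":0.5,"travel":[0,0,0],"turn":0},{"claw":0.5,"travel":[0,0,0.1],"turn":0},{"claw":0.5,"travel":[0,0,0.3],"turn":0}]'|grep -E "pos|con|wid"
python3 -m inch '[{"claw":0.5,"travel":[0,0,0.2],"turn":0},{"claw":1,"travel":[0.0,-0.2,0.4],"turn":0},{"claw":1,"travel":[0,-0.45,0.4],"turn":0},{"claw":1,"travel":[0.0,-0.7,0.4],"turn":0},{"claw":1,"travel":[0.0,-0.95,0.4],"turn":0}]'|grep -E "pos"
python3 -m inch '[{"claw":1,"travel":[0,-0.25,0],"turn":0},{"claw":1,"travel":[0,-0.5,0],"turn":0},{"claw":1,"travel":[0,-0.65,0],"turn":0},{"claw":1,"travel":[0,-0.65,0],"turn":0},{"claw":1,"travel":[0,-0.65,0],"turn":0}]'|grep -E "pos"
python3 - <<'E'
from h import *
im,c=shot("wrist","w9.png"); print(get_state()["position"],proj(c,[[.44,-.342,.082],[.446,-.199,.014]]))
for b in look(): print(b[1][0])
E
```

```text
position: [0.4462, 0.0259, 0.1333]
contact_force: [0.6, -0.3, 0.0]
width: 0.0641
position: [0.4487, -0.1611, 0.2158]
position: [0.4483, -0.2897, 0.2145]
[ 0.4483553  -0.28875751  0.21469413] [[383.00041848 205.7869529 ]
 [217.10676328 179.40004098]]
(444.33648681640625, -201.21560668945312)
(444.2015075683594, 24.56467628479004)
(444.1968078613281, 137.01634216308594)
```

View pics/w9.png

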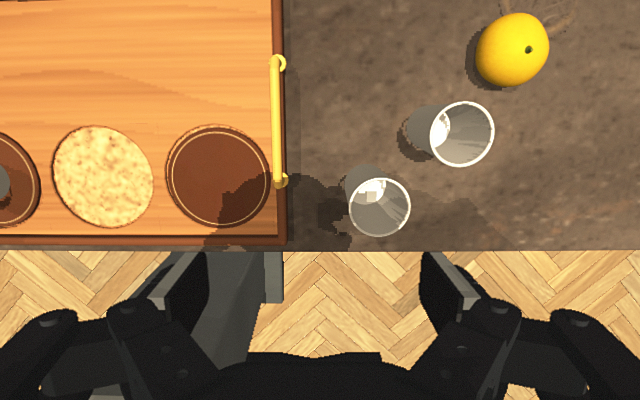

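The near cup's rim is centred at (380,207), i.e. about (0.439, -0.340). Well 1's coaster is at (218,176), flat and empty.

```bash
python3 -m inch '[{"claw":1,"travel":[-0.045,-0.24,-0.05],"turn":0},{"claw":1,"travel":[-0.045,-0.255,-0.25],"turn":0},{"claw":1,"travel":[-0.045,-0.255,-0.5],"turn":0},{"claw":1,"travel":[-0.045,-0.255,-0.7],"turn":0},{"claw":1,"travel":[-0.045,-0.255,-0.77],"turn":0}]'| grep -E 'pos|cont'
python3 -m inch '[{"claw":1,"travel":[0,0,0],"turn":0},{"claw":-0.2,"travel":[0,0,0],"turn":0},{"claw":-0.6,"travel":[0,0,0],"turn":0},{"claw":-1,"travel":[0,0,0],"turn":0},{"claw":-1,"travel":[0,0,0],"turn":0}]' 60
python3 -m inch '[{"claw":-1,"travel":[0,0,0.2],"turn":0},{"claw":-1,"travel":[0,0,0.375],"turn":0},{"claw":-1,"travel":[0.02,0.2,0.375],"turn":0},{"claw":-1,"travel":[0.04,0.4,0.375],"turn":0},{"claw":-1,"travel":[0.045,0.6,0.375],"turn":0}]'
```

```text
position: [0.4377, -0.3366, 0.0574]
contact_force: [-0.4, 0.5, 0.9]
clock: 21.85
position: [0.4407, -0.3407, 0.0632]
ee_rot: [0.001, 1.0, 0.0, 0.001]
contact_force: [0.3, 1.9, 5.5]
width: 0.0444
gripper_force: 60.6
clock: 22.35
position: [0.4492, -0.2197, 0.1373]
ee_rot: [0.001, 1.0, -0.0, 0.001]
contact_force: [0.4, 0.2, -2.2]
width: 0.0449
gripper_force: 61.9
```

```bash
python3 -m inch '[{"claw":-1,"travel":[0,0.1,0],"turn":0},{"claw":-1,"travel":[0,0.1,-0.1],"turn":0},{"claw":-1,"travel":[0,0.1,-0.2],"turn":0},{"claw":-1,"travel":[0,0.1,-0.27],"turn":0},{"claw":-1,"travel":[0,0.1,-0.27],"turn":0}]'|grep -E "pos|con|wid"
python3 - <<'E'
from h import *
im,c=shot("wrist","w10.png"); print(get_state()["position"])
E
```

```text
position: [0.4476, -0.1997, 0.0813]
contact_force: [0.4, -0.9, -1.6]
width: 0.0447
[ 0.44835103 -0.20021823  0.08216629]
```

View pics/w10.png

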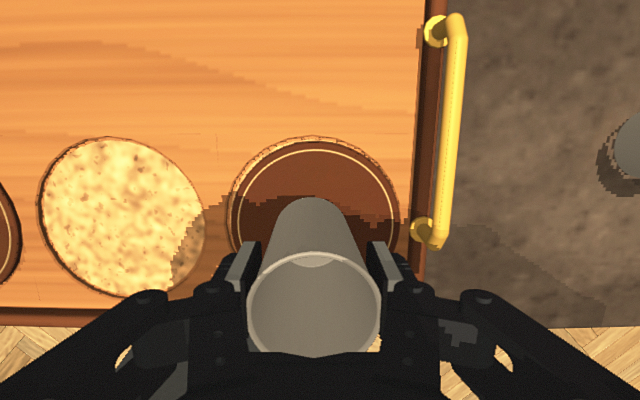

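The third cup is over its coaster: foot edge at (315,197), coaster centre column about 314. I'll shift it about 2 mm farther and set it down.

```bash
python3 -m inch '[{"claw":-1,"travel":[0.01,0,-0.015],"turn":0},{"claw":-1,"travel":[0.01,0,-0.025],"turn":0},{"claw":-1,"travel":[0.01,0,-0.03],"turn":0},{"claw":-1,"travel":[0.01,0,-0.03],"turn":0}]'|grep -E "pos|con"
```

```text
position: [0.4514, -0.2009, 0.0772]
contact_force: [0.6, 0.2, 3.9]
```

Touching down at 3.9 N. I'll release and retreat.

```bash
python3 -m inch '[{"claw":-1,"travel":[0,0,-0.003],"turn":0},{"claw":0.2,"travel":[0,0,-0.003],"turn":0},{"claw":0.4,"travel":[0,0,-0.003],"turn":0},{"claw":0.5,"travel":[0,0,-0.003],"turn":0},{"claw":0.5,"travel":[0,0,-0.003],"turn":0}]'|grep -E "pos|con|wid"
python3 -m inch '[{"claw":0.5,"travel":[0,0,0.15],"turn":0},{"claw":0.5,"travel":[0,0,0.35],"turn":0},{"claw":0.5,"travel":[0,0,0.6],"turn":0},{"claw":0.5,"travel":[-0.2,0,0.8],"turn":0},{"claw":0.5,"travel":[-0.4,0,0.9],"turn":0}]'|grep -E "pos|con|clock"
python3 -m inch '[{"claw":0.5,"travel":[-0.2,-0.2,0],"turn":0},{"claw":0.5,"travel":[-0.3,-0.4,0],"turn":0},{"claw":0.5,"travel":[-0.3,-0.6,0],"turn":0},{"claw":0.5,"travel":[-0.3,-0.8,0],"turn":0},{"claw":0.5,"travel":[-0.3,-1,0],"turn":0}]'|grep -E "pos|con|clock"
python3 - <<'E'
from h import *
a,_=shot("top"); b,_=shot("scene")
a=cv2.resize(a[165:260,180:480],(800,253),interpolation=3); b=cv2.resize(b[120:300,200:440],(440,330),interpolation=3)
o=np.zeros((583,800,3),np.uint8); o[:253]=a; o[253:,:440]=b; cv2.imwrite("pics/end.png",o[:,:,::-1])
E
```

```text
position: [0.4506, -0.2004, 0.0755]
contact_force: [0.4, 0.2, 0.1]
width: 0.0641
clock: 24.3
position: [0.3727, -0.2014, 0.2578]
contact_force: [-0.4, -0.7, 0.8]
clock: 24.8
position: [0.311, -0.402, 0.2553]
contact_force: [0.8, 0.3, 0.4]
```

View pics/end.png

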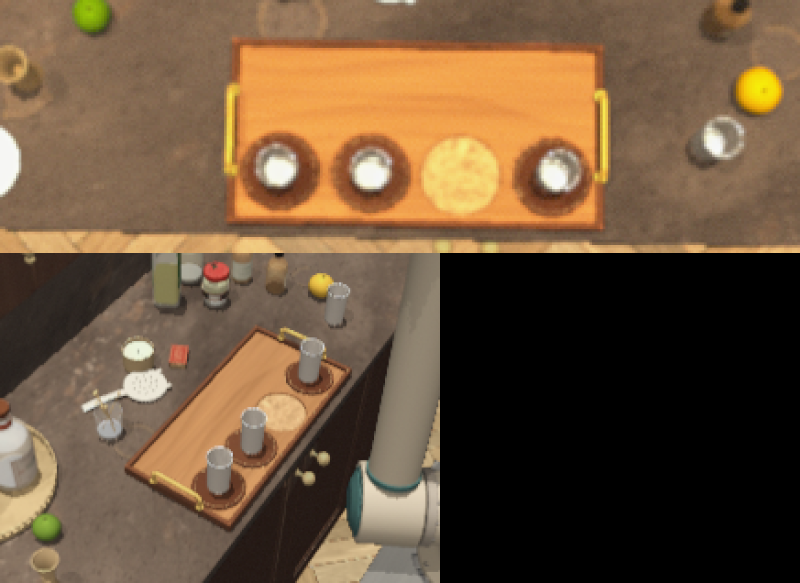

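All three coasters lie in wells with an upright cup in the middle of each, and nothing else has been disturbed, so I'm handing in.

```bash
python3 -c "
from rig import ticket
print(ticket.sign_off())"
```

```text
the job is handed in; nothing more can be done
None
```

I handed the job in after about 25 s of robot time: the three coasters lie flat in wells 1, 3 and 4, each with a steel cup upright in its middle, and the last pictures show nothing else disturbed.

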